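Turn the sealer's bowl ring onto its locating pin and press it home

TASK

The blue bowl ring of the heat sealer has been dropped into its round seat out of register and rides up on the locating pin. With the fingertips push it round by its black knobs until the notch in its rim meets the pin at the red line on the deck, then press it down, one knob and then the other, until it sits level and fully home, flush with the deck. Only turn and press it where it lies, never lift it out of its seat, and leave everything else standing where it is.

Things in the scene. Friction and masses are not known exactly. Their poses are not given: they have to be found in the camera images.
- bowl_ring: Blue anodised ring to be seated: 170 mm outside, 120 mm bore, 16 mm thick, 0.5 kg, loose. Origin: centre of its underside, z up. A notch, 12 mm wide, 14 mm deep, goes right through the outer rim at its -y side (red dot inside it); two black knobs stand at +x and -x. It starts in the seat 0.6 to 3.1 rad from its right place, either way, tilted 2 to 5 degrees: one side rides on the pin
- notch (a point): middle of the notch, 78 mm from the ring's centre, at the level of the ring's top face; moves with the ring
- knob_a (a point): centre of the top of the ring's +x knob: a plain upright black cylinder, 20 mm across, 24 mm tall above the ring's top face, 72.5 mm from the ring's centre (its top is 40 mm above the ring's underside). Pushed sideways (2 to 10 N) it turns the ring in its seat; either knob stands up to 12 mm higher than when seated
- knob_b (a point): centre of the top of the ring's -x knob, like the other one. With the notch over the pin, four sprung catches in the seat wall still keep the ring from going home: it lies 3 to 6 mm proud at its centre, often tilted. Pressing down on one knob and then on the other, 10 to 20 N each, pushes each side past the catches and home, where it stays
- seat (a point): centre of the floor of the sealer's round seat; fixed; its axes are the sealer's (z up, -y to the control strip, +y to the heating head). The seat is 172 mm across and 16 mm deep, with a 118 mm hole in its floor; around it the flat steel deck, 260 x 260 mm, level with the top of the seated ring. The ring is right when its axes agree with these
- sealer: white bowl sealer, fixed, 260 mm along x, 500 mm along y; origin: on the counter under the seat's centre; deck top at 122 mm, seat floor at 106 mm. Its heating head stands open, leaning back over the +y end: its hinge begins at y = 175 mm, 60 mm above the deck, and from there it slopes up to 290 mm above the deck at y = 445 mm. Controls up to 16 mm tall on the -y strip, beyond y = -130 mm
- pin_top (a point): top of the brass locating pin, 8 mm across, 12 mm above the seat's floor, 78 mm from the seat's centre at its -y side. The ring hides it at the start; a red line on the deck points at it. When the notch comes over the pin, that side of the ring drops by some mm and the pin in the notch stops it from turning on (2 mm play each side)
- chilli_pot: small red sauce pot with a clear lid, 44 mm across, 27 mm tall, standing on the sealer's deck near a rear corner; origin: centre of its underside. Bystander, not fixed
- soy_pot: small black sauce pot with a clear lid, 44 mm across, 27 mm tall, standing on the sealer's deck near the other rear corner; origin: centre of its underside. Bystander, not fixed
- spare_ring: bronze-coloured spare ring for smaller bowls, 170 mm across, 16 mm thick, two black knobs 24 mm tall, lying on the counter to the robot's right; origin: centre of its underside. Bystander
- bowl_stack: nested stack of white paper soup bowls, 121 mm across, 102 mm tall, on the counter to the robot's right; origin: centre of its underside. Bystander
- drink: pink drink in a cup with a white lid and a green straw, 92 mm across, 190 mm tall, on the counter to the robot's left; origin: centre of its underside. Bystander
- canister: white tea canister with a black cap, 76 mm across, 150 mm tall, on the counter to the robot's left; origin: centre of its underside. Bystander
Mind the look-alikes: they are no part of the job. What is meant by the bowl_ring is not turquoise or white, and is the larger of those in its own colour.

How it is judged:
By the outcome, as a careful person would: the job done as asked, in the order asked, and still so for the second after the job is handed in, with the robot touching nothing.
It also fails if it takes over 61 s, if anything falls off the work surface, if the arm or the gripper's body presses on something with over 40 N, if the wrist force passes 120 N, or if a joint passes its speed limit or range.

ROBOT

A 6-joint arm with a two-finger parallel gripper is mounted at the origin on the work surface. World frame = base frame: x ahead of the robot, y to its left, z up, the work surface at z = 0. Lengths are in m, angles in rad, forces in N, time in s.
With the tool pointing down it reaches from about 0.425 to 0.95 m from the base axis. Payload 3.5 kg.
Tool frame: the origin (TCP) lies at the very end of the fingers, on their centre line; the grasp point (between the pads) lies 19 mm behind it; z points along the fingers, y is the direction in which the jaws open and shut (so a half turn about z gives the same grasp; the last joint's range is limited). The gripper opens to 85 mm and grips with 20 to 120 N. Pads are 22 mm wide; open, the fingers measure 114 mm over their backs; the gripper's body (76 mm by 85 mm) begins 54 mm behind the grasp point. The pads swing forward as they close: fully open they stand 13 mm farther back than shut.
Start: joints at [1.044, 0.286, 1.577, -0, 1.279, -0.15], TCP at [0.248, 0.628, 0.208] pointing down, gripper open.
Joint ranges: [-2.77, 2.77], [-0.9, 2.22], [0.21, 2.48], [-1.53, 4.67], [0.24, 2.81], [-2.84, 2.84]. Speed limits (rad/s): [2.79, 2.79, 3.14, 3.14, 3.14, 3.14].

INTERFACE

Orientations are given as a unit quaternion [x, y, z, w].
In Python, from plant import ctrl, eyes, ticket gives the robot as it stands.
- The arm moves only by the tool send_rows, never from a script. Its arguments are lists of equal length, an entry for each row: "translation": the shift along the tool's x, y, z in units of 30 mm (1.0 is 30 mm), a list of three; "rotation": the turn, a rotation vector about the tool's x, y, z in units of 5 degrees (1.0 is 5 degrees), a list of three; "grip": the finger opening in mm, from 0 to 85.4. A call has 1 to 5 rows; each row shifts and turns the commanded pose from where the row before left it, along the tool's axes as they then stand; what a row does not reach is not made up. A row lasts 1/8 s, in which the tool goes at most 62.5 mm and 10.7 degrees, less where a joint would pass 70% of its speed; a pose out of reach is approached as far as the arm can. A call is refused whole if a number of a shift passes 1 or a number of a turn 1, either way. A call with a gripper value outside its range is refused whole. The fingers move at their own pace and stop on an object; "squeeze" is the grip in N (left out, the last holds). Time passes only in rows, so rows that do not move let the fingers close. It gives the time, the measured TCP pose, the force and the opening at its end, in the units of the state.
- ctrl.get_state(): the state, without advancing time (a new reading comes with each control period).
- eyes.read_camera(name): name is "side" or "top" or "wrist"; returns a dict with "image" (384x512x3 uint8, blue, green, red), "mtx" (3x3 intrinsics, pixels), "dist_coeffs" ([k1, k2, p1, p2, k3] as OpenCV has them; the pictures are not rectified), "xyz" and "orientation" of the camera in the world; the wrist camera has in their place "hand_eye" (4x4, takes a point from camera to tool coordinates, whose origin is the TCP and whose axes are the flange's). Camera axes: x right, y down, z forward; pixel columns grow to the right and rows downward; lengths in m; the calibration is good to about 2 mm. A picture is of the moment at which its call begins: read the wrist's pose just before it. There is no depth.
- ticket.sign_off(): hands the job in, once; it reports no verdict.
The state is a dict: "time": time; "qpos": joint angles; "dq": joint speeds; "joint_efforts": joint torques, N m; "eef_pos": TCP position; "tcp_rot": TCP orientation; "contact_force": force on the tool from outside, world axes, zero at the start; "wrist_torque": the same for the moment, N m; "opening": opening from 0.0 (shut) to 1.0 (fully open).
Only numpy, scipy, OpenCV 4.12 (cv2) and the standard library are available. Lean on these libraries where they do the work, as an engineer would, in place of code of your own. Each camera call takes 0.05 s, during which the arm holds its last target. There are 200 camera calls.

## Working session

There is one attempt and no reset: what is moved stays moved. The work goes in short steps, Python scripts to look and compute and a tool call to move; the robot and the scene stay as the last step left them, time stands still between calls to the robot, and variables do not carry over. Pictures are saved under pics/ and viewed, about 8 in all and at most 12, crops included, and the job is handed in when it is done.

Besides the shell and the picture viewer there is one more tool, called after "Emit:" as name(argument=value, ...) on one line, values as JSON. send_rows: Moves the arm, as the interface text tells. Its arguments: {"type":"object","properties":{"translation":{"type":"array"},"rotation":{"type":"array"},"grip":{"type":"array"},"squeeze":{"type":"number"}},"required":["translation","rotation","grip"]}

```bash
ls; mkdir -p pics
cat > h.py <<'E'
import numpy as np, cv2
from scipy.spatial.transform import Rotation as R
from plant import ctrl, eyes, ticket
def cam(n):
    s=ctrl.get_state(); c=eyes.read_camera(n)
    if 'hand_eye' in c:
        T=np.eye(4);T[:3,:3]=R.from_quat(s['tcp_rot']).as_matrix();T[:3,3]=s['eef_pos'];T=T@np.array(c['hand_eye'])
    else:
        T=np.eye(4);o=np.array(c['orientation']);T[:3,:3]=R.from_quat(o).as_matrix() if o.size==4 else o;T[:3,3]=c['xyz']
    c['T']=T; return c
def ray(c,uv):
    p=cv2.undistortPoints(np.array(uv,float).reshape(-1,1,2),np.array(c['mtx']),np.array(c['dist_coeffs'])).reshape(-1,2)
    d=np.c_[p,np.ones(len(p))]@c['T'][:3,:3].T
    return c['T'][:3,3],d
def plane(c,uv,z):
    o,d=ray(c,uv); return o+d*((z-o[2])/d[:,2])[:,None]
def proj(c,P):
    T=np.linalg.inv(c['T']);r=cv2.Rodrigues(T[:3,:3])[0]
    return cv2.projectPoints(np.array(P,float).reshape(-1,1,3),r,T[:3,3],np.array(c['mtx']),np.array(c['dist_coeffs']))[0].reshape(-1,2)
E
python3 - <<'E'
from h import *
print(ctrl.get_state())
for n in('top','side'):
    c=cam(n);cv2.imwrite(f'pics/{n}0.png',c['image']);print(n,c['T'].round(3).tolist(),c['mtx'])
E
```

```text
pics
{'time': 0.0, 'qpos': array([ 1.04400729e+00,  2.87202929e-01,  1.57815482e+00, -1.62564432e-05,
        1.27859304e+00, -1.49984194e-01]), 'dq': array([ 0.00103307, -0.00058027, -0.00107346,  0.00015263, -0.00187327,
        0.00043443]), 'joint_efforts': array([ 1.91155632e-04, -4.05981338e+01, -2.92626804e+01, -1.69630662e-04,
        5.89698670e-03, -4.90823638e-06]), 'eef_pos': array([0.24797751, 0.6270462 , 0.2068344 ]), 'tcp_rot': array([ 1.87287387e-01,  9.82304456e-01, -1.11478504e-03, -3.84069417e-04]), 'contact_force': array([ 0.44392884,  0.77065247, -0.19104036]), 'wrist_torque': array([-0.05496588,  0.03808227,  0.01550529]), 'opening': 1.000344130215807}
top [[-0.018, -0.988, 0.151, 0.344], [-1.0, 0.021, 0.017, 0.02], [-0.02, -0.15, -0.988, 1.283], [0.0, 0.0, 0.0, 1.0]] [[352.48382787   0.         259.49586831]
 [  0.         352.48382787 191.24011503]
 [  0.           0.           1.        ]]
side [[0.766, -0.37, 0.526, -0.228], [-0.643, -0.468, 0.607, -0.832], [0.022, -0.803, -0.596, 0.978], [0.0, 0.0, 0.0, 1.0]] [[416.03044926   0.         256.72774627]
 [  0.         416.03044926 189.66185673]
 [  0.           0.           1.        ]]
```

View pics/top0.png

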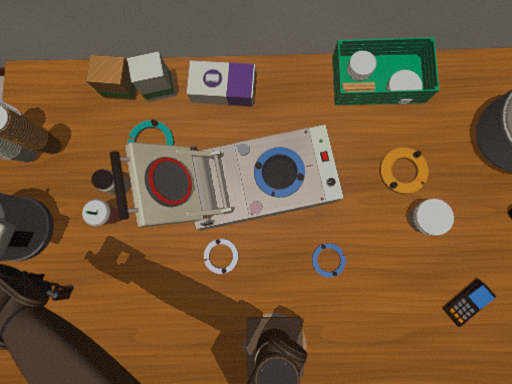

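View pics/side0.png

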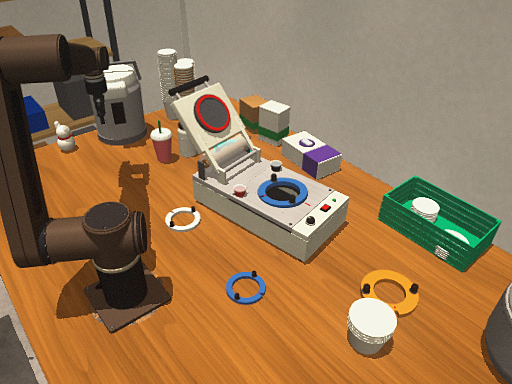

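Look-alikes, by top-view pixel:
- Blue ring in the sealer seat (279,171).
- Smaller blue ring on the counter (329,260).
- Turquoise ring (151,133).
- White ring (221,256).
- Bronze spare ring (405,170).

I choose the larger blue one, in the seat. Next is a close crop to check it.

Run:
```python
from h import *
c=cv2.imread('pics/top0.png')
a=cv2.resize(c[120:235,200:350],None,fx=5,fy=5,interpolation=cv2.INTER_CUBIC)
cv2.imwrite('pics/crop0.png',a)
```

```text
(no output)
```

View pics/crop0.png

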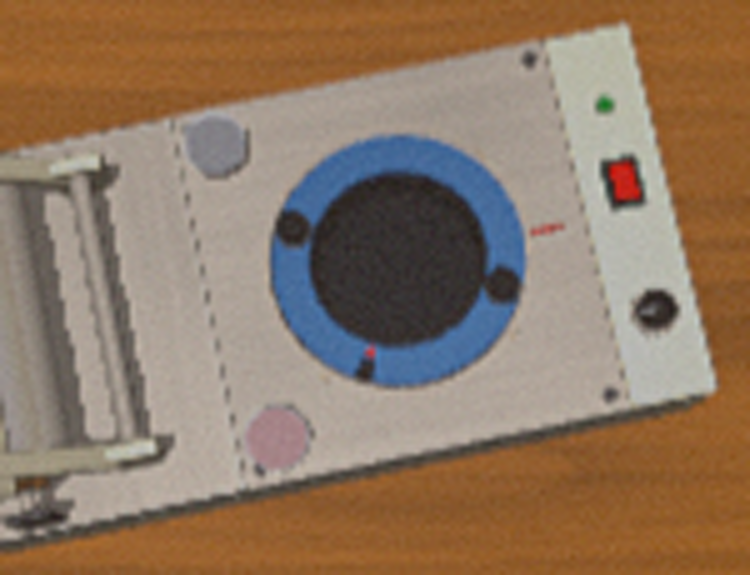

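The crop confirms it: blue ring in the seat at about (279,172), red-dotted notch at (273.5,193), knobs at (258.5,165.5) and (300,177), red line at (309.5,166). The notch needs about 118° counterclockwise. I'll measure it.

```bash
cat >> h.py <<'E'
def measure(c,verbose=True):
    h=cv2.cvtColor(c['image'],cv2.COLOR_BGR2HSV)
    m=cv2.inRange(h,(100,110,60),(118,255,255))
    n,l,st,ce=cv2.connectedComponentsWithStats(m)
    o={}
    k=max(range(1,n),key=lambda i:st[i,4]); 
    cn=max(cv2.findContours((l==k).astype(np.uint8),cv2.RETR_EXTERNAL,cv2.CHAIN_APPROX_NONE)[0],key=cv2.contourArea)
    e=cv2.fitEllipse(cv2.convexHull(cn)); o['ell']=e
    r=cv2.inRange(h,(0,130,90),(8,255,255))|cv2.inRange(h,(172,130,90),(180,255,255))
    cx,cy=e[0]; A=max(e[1])/2
    out=[]
    n,l,st,ce=cv2.connectedComponentsWithStats(r)
    for i in range(1,n):
        d=np.hypot(ce[i][0]-cx,ce[i][1]-cy)/A
        if d<1.7: out.append(('red',ce[i].round(1),int(st[i,4]),round(d,2)))
    o['red']=out; return o
E
python3 - <<'E'
from h import *
for n in('top','side'):
    c=cam(n);o=measure(c);print(n,o)
    if n=='top':
        C=plane(c,[o['ell'][0]],.125)[0];print('C',C)
        for t,p,a,d in o['red']:
            P=plane(c,[p],.124)[0];v=P-C;print(p,a,P.round(4),np.hypot(*v[:2]).round(4),np.degrees(np.arctan2(v[1],v[0])).round(1))
        for p in([258.5,165.5],[300.2,177]):
            P=plane(c,[p],.15)[0];v=P-C;print('knob',P.round(4),np.hypot(*v[:2]).round(4),np.degrees(np.arctan2(v[1],v[0])).round(1))
E
```

```text
top {'ell': ((281.62646484375, 163.08387756347656), (30.63379669189453, 45.91041946411133), 103.08145141601562), 'red': [('red', array([310., 165.]), 1, np.float64(1.24)), ('red', array([307., 166.]), 1, np.float64(1.11)), ('red', array([273.5, 190. ]), 2, np.float64(1.22))]}
C [ 0.61446254 -0.03614412  0.125     ]
[310. 165.] 1 [ 0.606 -0.131  0.124] 0.0952 -95.1
[307. 166.] 1 [ 0.6028 -0.1209  0.124 ] 0.0855 -97.9
[273.5 190. ] 2 [ 0.5237 -0.0067  0.124 ] 0.0954 162.0
knob [0.6022 0.0412 0.15  ] 0.0783 99.0
knob [ 0.5608 -0.0942  0.15  ] 0.0791 -132.8
side {'ell': ((282.5887145996094, 192.27586364746094), (29.705657958984375, 49.33005905151367), 91.6275405883789), 'red': [('red', array([310., 175.]), 1, np.float64(1.31)), ('red', array([264.5, 195. ]), 2, np.float64(0.74)), ('red', array([307. , 203.8]), 5, np.float64(1.09))]}
```

Emit:
send_rows(translation=[[0,0,-1],[0,0,-1],[0,0,-1],[0,0,-1],[0,0,-1]], rotation=[[0,0,0],[0,0,0],[0,0,0],[0,0,0],[0,0,0]], grip=[35,35,35,35,35])

```text
time: 0.82
eef_pos: [0.2482, 0.6275, 0.3588]
tcp_rot: [0.187, 0.982, -0.0, -0.0]
contact_force: [0.7, 0.3, 0.1]
opening: 0.411
```

Emit:
send_rows(translation=[[0,0,-1],[0,0,-1],[0,0,-1],[0,0,-1],[-1,-1,0]], rotation=[[0,0,0],[0,0,0],[0,0,0],[0,0,0],[0,0,0]], grip=[35,35,35,35,35])

```text
time: 1.45
eef_pos: [0.2648, 0.59, 0.4804]
tcp_rot: [0.186, 0.983, 0.002, 0.001]
contact_force: [0.3, -0.4, -0.3]
opening: 0.412
```

Emit:
send_rows(translation=[[-1,-1,0],[-1,-1,0],[-1,-1,0],[-1,-1,0],[-1,-1,0]], rotation=[[0,0,0],[0,0,0],[0,0,0],[0,0,0],[0,0,0]], grip=[35,35,35,35,35])

```text
time: 2.08
eef_pos: [0.3497, 0.3927, 0.478]
tcp_rot: [0.187, 0.982, -0.0, -0.0]
contact_force: [0.9, 0.1, 1.1]
opening: 0.407
```

Emit:
send_rows(translation=[[-1,-1,0],[-1,-1,0],[-1,-1,0],[-1,-1,0],[-1,-1,0]], rotation=[[0,0,0],[0,0,0],[0,0,0],[0,0,0],[0,0,0]], grip=[35,35,35,35,35])

```text
time: 2.7
eef_pos: [0.434, 0.198, 0.4781]
tcp_rot: [0.187, 0.982, 0.0, 0.0]
contact_force: [0.3, 0.6, -0.0]
opening: 0.409
```

Emit:
send_rows(translation=[[-1,-1,0],[-1,-1,0.2],[-1,-1,0.4],[-1,-1,0.4],[-1,-1,0.4]], rotation=[[0,0,0],[0,0,0],[0,0,0],[0,0,0],[0,0,0]], grip=[35,35,35,35,35])

```text
time: 3.32
eef_pos: [0.5183, 0.0034, 0.4357]
tcp_rot: [0.187, 0.982, 0.0, -0.0]
contact_force: [0.4, -0.6, 0.1]
opening: 0.408
```

Emit:
send_rows(translation=[[-0.4,-1,0.4],[0,0,0.8],[0,0,0.8],[0,0,0.8],[0,0,0.6]], rotation=[[0,0,1],[0,0,1],[0,0,1],[0,0,1],[0,0,1]], grip=[35,35,35,35,35])

```text
time: 3.95
eef_pos: [0.5177, -0.0275, 0.3327]
tcp_rot: [0.397, 0.918, -0.0, -0.001]
contact_force: [0.6, -0.7, -0.3]
opening: 0.412
```

Run:
```python
from h import *
s=ctrl.get_state();print(s['eef_pos'],s['qpos'].round(2))
c=cam('wrist');cv2.imwrite('pics/w1.png',c['image']);print(np.array(c['hand_eye']).round(3))
import pickle;pickle.dump(c,open('w1.pkl','wb'))
```

```text
[ 0.51767158 -0.02754292  0.33266377] [-0.25 -0.13  1.8   0.    1.48 -1.  ]
[[-0.002 -0.95  -0.313  0.08 ]
 [ 1.    -0.002  0.    -0.001]
 [-0.001 -0.313  0.95  -0.165]
 [ 0.     0.     0.     1.   ]]
```

View pics/w1.png

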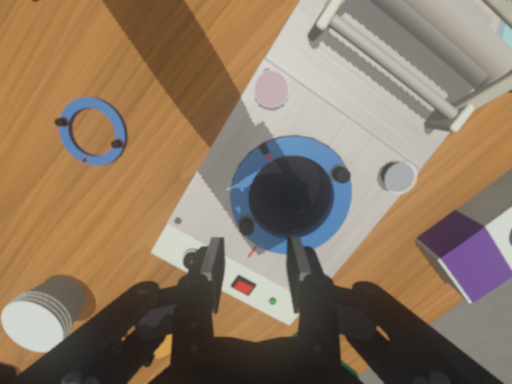

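The wrist view shows the ring around (291,195), knobs at (246,226) and (341,174), the notch at (266,150) and the red line at (253,251). Now the numbers.

Run:
```python
from h import *
import pickle;c=pickle.load(open('w1.pkl','rb'))
im=c['image'];h=cv2.cvtColor(im,cv2.COLOR_BGR2HSV)
m=cv2.inRange(h,(98,90,40),(122,255,255));m[:, :220]=0;m[:,360:]=0;m[:130]=0;m[262:]=0
p=cv2.findNonZero(m);hull=cv2.convexHull(p);e=cv2.fitEllipse(hull);print(e)
C=plane(c,[e[0]],.125)[0];print('C',C.round(4))
bd=plane(c,hull.reshape(-1,2),.126);print('r',np.percentile(np.hypot(*(bd-C)[:,:2].T),[5,50,95]).round(4))
r=cv2.inRange(h,(0,120,80),(9,255,255))|cv2.inRange(h,(170,120,80),(180,255,255))
n,l,st,ce=cv2.connectedComponentsWithStats(r)
for i in range(1,n):
    P=plane(c,[ce[i]],.122)[0];v=P-C
    if np.hypot(*v[:2])<.135: print(ce[i].round(1),st[i,4],P.round(4),np.hypot(*v[:2]).round(4),np.degrees(np.arctan2(v[1],v[0])).round(1))
blk=cv2.inRange(im,(0,0,0),(45,45,45))
for q in([246,226],[341,174],[266,150],[270,88],[397,177]):
    P=plane(c,[q],.15 )[0];v=P-C;print(q,P.round(4),np.hypot(*v[:2]).round(4),np.degrees(np.arctan2(v[1],v[0])).round(1))
```

```text
((290.5578918457031, 194.57542419433594), (115.4570083618164, 120.65807342529297), 59.32381820678711)
C [ 0.5813 -0.0256  0.125 ]
r [0.0801 0.082  0.091 ]
[268.7 157. ] 7 [ 0.5231 -0.0088  0.122 ] 0.0606 163.9
[246, 226] [ 0.5612 -0.0941  0.15  ] 0.0714 -106.3
[341, 174] [0.6006 0.0415 0.15  ] 0.0698 73.9
[266, 150] [ 0.51   -0.0019  0.15  ] 0.0751 161.6
[270, 88] [0.4634 0.0535 0.15  ] 0.142 146.1
[397, 177] [0.6568 0.0889 0.15  ] 0.1372 56.6
```

Emit:
send_rows(translation=[[-0.88,-0.17,0],[-0.88,-0.17,0],[-0.87,-0.17,0],[0,0,0.4],[0,0,0.4]], rotation=[[0,0,0],[0,0,0],[0,0,0],[0,0,1],[0,0,1]], grip=[35,35,35,35,35])

```text
time: 4.62
eef_pos: [0.5615, -0.0959, 0.3103]
tcp_rot: [0.475, 0.88, 0.0, 0.0]
contact_force: [-0.2, 0.2, 0.2]
opening: 0.412
```

Emit:
send_rows(translation=[[0,0,0.5],[0,0,0.5],[0,0,0.5],[0,0,0.5],[0,0,0.5]], rotation=[[0,0,1],[0,0,1],[0,0,1],[0,0,1],[0,0,1]], grip=[35,35,35,35,35])

```text
time: 5.25
eef_pos: [0.5614, -0.0955, 0.2352]
tcp_rot: [0.654, 0.757, 0.0, 0.0]
contact_force: [0.1, -0.8, 0.1]
opening: 0.409
```

Emit:
send_rows(translation=[[0,0,0.5],[0,0,0.5],[0,0,0.5],[0,0,0.5],[0,0,0.15]], rotation=[[0,0,1],[0,0,1],[0,0,1],[0,0,1],[0,0,0.9]], grip=[35,35,35,35,35])

```text
time: 5.88
eef_pos: [0.5607, -0.0952, 0.1697]
tcp_rot: [0.8, 0.601, -0.001, -0.001]
contact_force: [-0.4, 0.2, 0.7]
opening: 0.411
```

Run:
```python
from h import *
s=ctrl.get_state();print(s['eef_pos'],s['qpos'].round(2),R.from_quat(s['tcp_rot']).as_matrix().round(3))
c=cam('wrist');cv2.imwrite('pics/w2.png',c['image'])
```

```text
[ 0.56068443 -0.09522186  0.16967493] [-0.35  0.09  1.88 -0.    1.18 -0.06] [[ 0.278  0.96  -0.002]
 [ 0.96  -0.278  0.001]
 [ 0.    -0.002 -1.   ]]
```

View pics/w2.png

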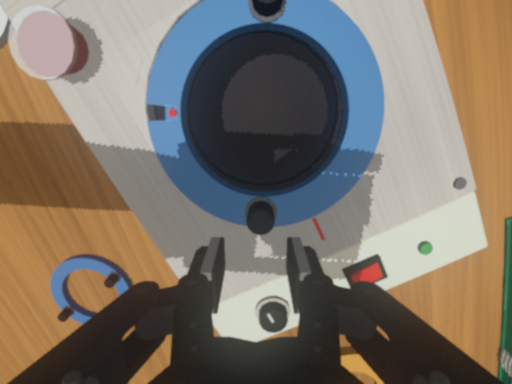

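Emit:
send_rows(translation=[[0,0,0.5],[0,0,0.5],[0,0,0],[0.009,0.21,0],[0.009,0.21,0]], rotation=[[0,0,0],[0,0,0],[0,0,0],[0,0,-1],[0,0,-1]], grip=[35,35,35,35,35])

```text
time: 6.55
eef_pos: [0.574, -0.098, 0.141]
tcp_rot: [0.743, 0.67, 0.0, 0.0]
contact_force: [0.2, -0.4, 0.4]
opening: 0.407
```

Emit:
send_rows(translation=[[0.009,0.21,0],[0.009,0.21,0],[0.009,0.21,0],[0.009,0.21,0],[0.009,0.21,0]], rotation=[[0,0,-1],[0,0,-1],[0,0,-1],[0,0,-1],[0,0,-1]], grip=[35,35,35,35,35])

```text
time: 7.18
eef_pos: [0.6052, -0.0945, 0.141]
tcp_rot: [0.58, 0.815, 0.0, 0.0]
contact_force: [-0.3, -0.3, 0.1]
opening: 0.409
```

```bash
cat > st.py <<'E'
from h import *
C=np.array([.581,-.026])
def st():
    s=ctrl.get_state();M=R.from_quat(s['tcp_rot']).as_matrix();v=s['eef_pos'][:2]-C
    print('t',round(s['time'],2),'pos',s['eef_pos'].round(4),'r',np.hypot(*v).round(4),'th',np.degrees(np.arctan2(v[1],v[0])).round(1),'yaw-90',(np.degrees(np.arctan2(M[1,1],M[0,1]))-90).round(1),'F',s['contact_force'].round(1),'q6',s['qpos'][5].round(2))
    return s
st()
E
python3 st.py
```

```text
t 7.17 pos [ 0.6052 -0.0945  0.141 ] r 0.0726 th -70.6 yaw-90 -70.9 F [-0.3 -0.3  0.1] q6 -0.65
```

Run:
```python
from h import *
c=cam('wrist');cv2.imwrite('pics/w3.png',c['image'])
```

```text
(no output)
```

View pics/w3.png

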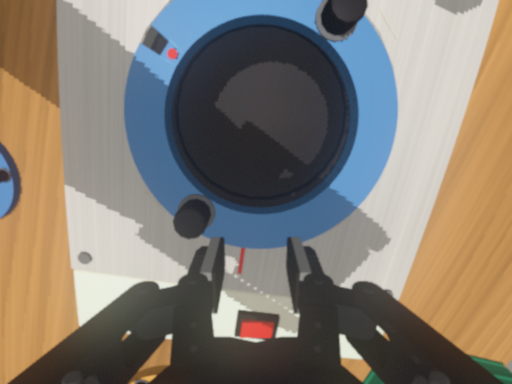

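Run:
```python
from h import *
c=cam('wrist');s=ctrl.get_state();M=R.from_quat(s['tcp_rot']).as_matrix();p=s['eef_pos']
for d in([0,0,0],[0,.0175,0],[0,-.0175,0],[0,.0175,-.008],[0,-.0175,-.008]): print(d,proj(c,p+M@d).round(0))
C=np.array([.581,-.026,0])
for z in(.140,.146,.15,.158):
    P=plane(c,[[192,219],[345,8]],z);v=P-C;print(z,P.round(4).tolist(),np.hypot(v[:,0],v[:,1]).round(4),np.degrees(np.arctan2(v[:,1],v[:,0])).round(1))
P=plane(c,[[173,54],[242,249],[239,272]],.122);v=P-C;print(np.hypot(v[:,0],v[:,1]).round(4),np.degrees(np.arctan2(v[:,1],v[:,0])).round(1),P)
d=P[1]-P[2];print('line dir',np.degrees(np.arctan2(d[1],d[0])))
```

```text
[0, 0, 0] [[256. 232.]]
[0, 0.0175, 0] [[284. 232.]]
[0, -0.0175, 0] [[229. 232.]]
[0, 0.0175, -0.008] [[285. 238.]]
[0, -0.0175, -0.008] [[228. 238.]]
0.14 [[0.5636, -0.0996, 0.14], [0.6071, 0.0412, 0.14]] [0.0757 0.0721] [-103.3   68.8]
0.146 [[0.5641, -0.0967, 0.146], [0.606, 0.039, 0.146]] [0.0727 0.0696] [-103.4   68.9]
0.15 [[0.5645, -0.0948, 0.15], [0.6053, 0.0375, 0.15]] [0.0708 0.068 ] [-103.5   69.1]
0.158 [[0.5652, -0.0909, 0.158], [0.6039, 0.0346, 0.158]] [0.0668 0.0648] [-103.7   69.3]
[0.0606 0.096  0.1158] [163.6 -76.8 -77.1] [[ 0.52282012 -0.00891746  0.122     ]
 [ 0.60292354 -0.11943853  0.122     ]
 [ 0.60692777 -0.13888132  0.122     ]]
line dir 101.63730011253196
```

The red line is at (240,260) and the knob at (193,218), still at -103.5°. The spread fingertips sit back and passed over the knob. I'll lift, go back with the fingers shut, and push at a known tip height.

Emit:
send_rows(translation=[[0,0,-1],[0.009,-0.21,-0.5],[0.009,-0.21,0],[0.009,-0.21,0],[0.009,-0.21,0]], rotation=[[0,0,0],[0,0,1],[0,0,1],[0,0,1],[0,0,1]], grip=[35,0,0,0,0])

```text
time: 7.9
eef_pos: [0.5796, -0.0984, 0.186]
tcp_rot: [0.715, 0.699, 0.0, 0.0]
contact_force: [-0.1, -0.1, -0.6]
opening: -0.005
```

Emit:
send_rows(translation=[[0.009,-0.21,0],[0.009,-0.21,0],[0.009,-0.21,0],[0.009,-0.21,0],[0.009,-0.21,0]], rotation=[[0,0,1],[0,0,1],[0,0,1],[0,0,1],[0,0,1]], grip=[0,0,0,0,0])

```text
time: 8.52
eef_pos: [0.5492, -0.091, 0.1859]
tcp_rot: [0.85, 0.527, 0.0, 0.0]
contact_force: [0.7, -0.9, 0.4]
opening: -0.003
```

Emit:
send_rows(translation=[[0.009,-0.21,0],[0.009,-0.21,0],[0.009,-0.21,0],[0.009,-0.21,0.5],[0,0,0.9]], rotation=[[0,0,1],[0,0,1],[0,0,1],[0,0,1],[0,0,0]], grip=[0,0,0,0,0])

```text
time: 9.15
eef_pos: [0.5299, -0.0764, 0.1449]
tcp_rot: [0.928, 0.373, 0.001, 0.001]
contact_force: [0.5, 0.5, -0.4]
opening: -0.003
```

```bash
python3 st.py
```

```text
t 9.15 pos [ 0.5299 -0.0764  0.1449] r 0.0717 th -135.4 yaw-90 -136.2 F [ 0.5  0.5 -0.4] q6 0.47
```

Emit:
send_rows(translation=[[0,0,0.25],[0.009,0.21,0],[0.009,0.21,0],[0.009,0.21,0],[0.009,0.21,0]], rotation=[[0,0,0],[0,0,-1],[0,0,-1],[0,0,-1],[0,0,-1]], grip=[0,0,0,0,0])

```text
time: 9.78
eef_pos: [0.5501, -0.0914, 0.1371]
tcp_rot: [0.848, 0.53, 0.0, 0.0]
contact_force: [-0.2, 0.4, -0.0]
opening: 0.001
```

Emit:
send_rows(translation=[[0.009,0.21,0],[0.009,0.21,0],[0.009,0.21,0],[0.009,0.21,0],[0.009,0.21,0]], rotation=[[0,0,-1],[0,0,-1],[0,0,-1],[0,0,-1],[0,0,-1]], grip=[0,0,0,0,0])

```text
time: 10.4
eef_pos: [0.5806, -0.0987, 0.1372]
tcp_rot: [0.713, 0.701, 0.0, 0.001]
contact_force: [-0.1, -0.7, 0.2]
opening: 0.002
```

```bash
python3 st.py
python3 - <<'E'
from h import *
c=cam('wrist');cv2.imwrite('pics/w4.png',c['image'])
E
```

```text
t 10.4 pos [ 0.5806 -0.0987  0.1372] r 0.0727 th -90.3 yaw-90 -91.0 F [-0.1 -0.7  0.2] q6 -0.32
```

View pics/w4.png

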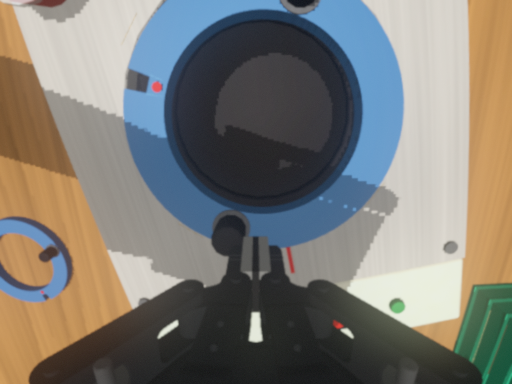

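Run:
```python
from h import *
c=cam('wrist');s=ctrl.get_state();M=R.from_quat(s['tcp_rot']).as_matrix();p=s['eef_pos']
C=np.array([.5825,-.026,0])
print('tcp',proj(c,p),proj(c,p+M@[0,0,-.019]))
P=plane(c,[[157,87],[288,248],[293,272]],.122);v=P-C;print(np.hypot(v[:,0],v[:,1]).round(4),np.degrees(np.arctan2(v[:,1],v[:,0])).round(1))
d=P[1]-P[2];print('line',np.degrees(np.arctan2(d[1],d[0])))
im=c['image'];cv2.imwrite('pics/w4c.png',cv2.resize(im[170:290,180:330],None,fx=5,fy=5,interpolation=cv2.INTER_CUBIC))
# expected knob pixel positions for z tops
for th in(-104,-107):
  for z in(.122,.146,.158):
    q=C+[.0725*np.cos(np.radians(th)),.0725*np.sin(np.radians(th)),z];print(th,z,proj(c,q).round(0))
t=cam('top');cv2.imwrite('pics/t4.png',cv2.resize(t['image'][120:235,200:350],None,fx=5,fy=5,interpolation=cv2.INTER_CUBIC))
```

```text
tcp [[256.01374157 231.57365241]] [[256.10630769 245.87811388]]
[0.0623 0.0958 0.1164] [164.4 -77.4 -77.5]
line 101.6428580189004
-104 0.122 [[233. 219.]]
-104 0.146 [[230. 235.]]
-104 0.158 [[228. 244.]]
-107 0.122 [[228. 218.]]
-107 0.146 [[224. 233.]]
-107 0.158 [[222. 243.]]
```

View pics/w4c.png

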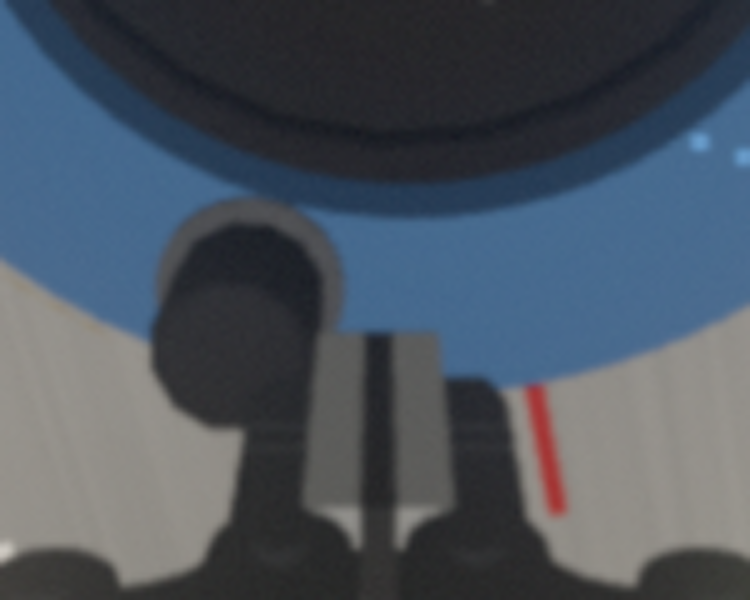

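The knob's top at full-image (226,242) fits z≈0.155 at -105°. The finger ends appear about 15 mm behind the nominal TCP, so the tips went over it again. I'll lift, go back and go lower in small steps, watching the force.

Emit:
send_rows(translation=[[0,0,-1],[0.009,-0.21,0],[0.009,-0.21,0],[0.009,-0.21,0],[0.009,-0.21,0]], rotation=[[0,0,0],[0,0,1],[0,0,1],[0,0,1],[0,0,1]], grip=[0,0,0,0,0])

```text
time: 11.18
eef_pos: [0.5549, -0.0936, 0.1666]
tcp_rot: [0.826, 0.564, 0.0, 0.0]
contact_force: [0.5, -0.2, -0.1]
opening: -0.002
```

Emit:
send_rows(translation=[[0.009,-0.21,0],[0.009,-0.21,0],[0.009,-0.21,0],[0.009,-0.21,0.6],[0,0,0.4]], rotation=[[0,0,1],[0,0,1],[0,0,1],[0,0,1],[0,0,0]], grip=[0,0,0,0,0])

```text
time: 11.8
eef_pos: [0.5332, -0.0804, 0.1358]
tcp_rot: [0.91, 0.414, -0.0, -0.0]
contact_force: [0.0, 0.9, 1.1]
opening: 0.001
```

Emit:
send_rows(translation=[[0,0,0.05],[0,0,0.05],[0,0,0]], rotation=[[0,0,0],[0,0,0],[0,0,0]], grip=[0,0,0])

```text
time: 12.18
eef_pos: [0.5342, -0.0809, 0.1337]
tcp_rot: [0.91, 0.414, 0.0, 0.0]
contact_force: [-0.5, 0.2, -0.3]
opening: -0.004
```

Emit:
send_rows(translation=[[0,0,0.05],[0,0,0.05],[0,0,0]], rotation=[[0,0,0],[0,0,0],[0,0,0]], grip=[0,0,0])

```text
time: 12.55
eef_pos: [0.5337, -0.0806, 0.1301]
tcp_rot: [0.91, 0.414, -0.0, -0.0]
contact_force: [0.7, -0.2, -1.0]
opening: 0.0
```

Emit:
send_rows(translation=[[0,0,0.05],[0,0,0.05],[0,0,0]], rotation=[[0,0,0],[0,0,0],[0,0,0]], grip=[0,0,0])

```text
time: 12.92
eef_pos: [0.5336, -0.0806, 0.127]
tcp_rot: [0.91, 0.414, -0.0, -0.0]
contact_force: [0.3, 0.2, 1.1]
opening: 0.001
```

Emit:
send_rows(translation=[[0,0,0.05],[0,0,0.05],[0,0,0]], rotation=[[0,0,0],[0,0,0],[0,0,0]], grip=[0,0,0])

```text
time: 13.3
eef_pos: [0.5336, -0.0806, 0.124]
tcp_rot: [0.91, 0.414, -0.0, -0.0]
contact_force: [0.5, -0.0, 0.7]
opening: -0.004
```

Run:
```python
from h import *
a=cam('wrist')['image'][150:300,180:360];b=cam('side')['image'][165:220,240:330]
b=cv2.resize(b,None,fx=6,fy=6,interpolation=cv2.INTER_CUBIC);a=cv2.resize(a,(396,330))
cv2.imwrite('pics/w5.png',np.vstack([cv2.copyMakeBorder(a,0,0,0,540-396,0),b[:260]]))
```

```text
(no output)
```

View pics/w5.png

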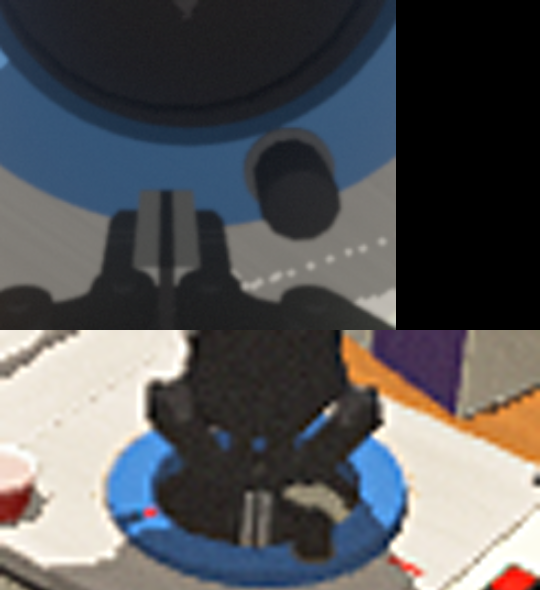

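The wrist crop shows the shut tips at (165,190), beside the knob top at (300,205). The side crop shows the tip at (256,545), at knob height and clear of the ring. I'll push at this height.

Emit:
send_rows(translation=[[0,0,0.05],[0.009,0.21,0],[0.009,0.21,0],[0.009,0.21,0],[0.009,0.21,0]], rotation=[[0,0,0],[0,0,-1],[0,0,-1],[0,0,-1],[0,0,-1]], grip=[0,0,0,0,0])

```text
time: 14.02
eef_pos: [0.5503, -0.0924, 0.1227]
tcp_rot: [0.823, 0.567, -0.005, -0.006]
contact_force: [-14.6, 1.7, 14.1]
opening: 0.004
```

Emit:
send_rows(translation=[[0.009,0.21,0],[0.009,0.21,0]], rotation=[[0,0,-1],[0,0,-1]], grip=[0,0])

```text
time: 14.28
eef_pos: [0.5651, -0.0977, 0.1237]
tcp_rot: [0.771, 0.637, -0.003, -0.002]
contact_force: [-9.6, -1.9, 9.3]
opening: 0.001
```

```bash
cat > ang.py <<'E'
from st import *
def red(show=None):
    c=cam('wrist');im=c['image'];h=cv2.cvtColor(im,cv2.COLOR_BGR2HSV)
    if show: cv2.imwrite(show,im)
    r=cv2.inRange(h,(0,130,60),(9,255,255))|cv2.inRange(h,(170,130,60),(180,255,255))
    n,l,s,ce=cv2.connectedComponentsWithStats(r)
    for i in range(1,n):
        P=plane(c,[ce[i]],.124)[0][:2]-np.array([.5825,-.026]);d=np.hypot(*P)
        if s[i,4]>4 and d<.13: print('red',ce[i].round(0),s[i,4],'r',d.round(4),'ang',np.degrees(np.arctan2(P[1],P[0])).round(1))
if __name__=='__main__': red()
E
python3 ang.py
```

```text
t 14.28 pos [ 0.5651 -0.0977  0.1237] r 0.0734 th -102.5 yaw-90 -100.9 F [-9.6 -1.9  9.3] q6 -0.16
red [155. 138.] 68 r 0.0641 ang -178.3
red [322. 262.] 83 r 0.1041 ang -77.9
```

Emit:
send_rows(translation=[[0.009,0.21,-0.05],[0.009,0.21,-0.05],[0.009,0.21,0],[0.009,0.21,0],[0.009,0.21,0]], rotation=[[0,0,-1],[0,0,-1],[0,0,-1],[0,0,-1],[0,0,-1]], grip=[0,0,0,0,0])

```text
time: 14.95
eef_pos: [0.5966, -0.0971, 0.1246]
tcp_rot: [0.615, 0.789, -0.002, -0.002]
contact_force: [-4.2, -2.7, 0.7]
opening: -0.0
```

```bash
python3 ang.py
```

```text
t 14.95 pos [ 0.5966 -0.0971  0.1246] r 0.0728 th -77.6 yaw-90 -75.9 F [-4.2 -2.7  0.7] q6 -0.57
red [154. 144.] 77 r 0.0663 ang -152.3
```

Emit:
send_rows(translation=[[0.009,0.21,0],[0.009,0.21,0],[0.009,0.21,0],[0.009,0.21,0],[0.009,0.21,0]], rotation=[[0,0,-1],[0,0,-1],[0,0,-1],[0,0,-1],[0,0,-1]], grip=[0,0,0,0,0])

```text
time: 15.62
eef_pos: [0.6255, -0.0835, 0.125]
tcp_rot: [0.43, 0.903, -0.002, -0.001]
contact_force: [-2.1, -2.9, 0.1]
opening: -0.001
```

Emit:
send_rows(translation=[[0.009,0.21,0.02],[0.009,0.21,0.02],[0.009,0.21,0.02],[0.009,0.21,0],[0.009,0.21,0]], rotation=[[0,0,-1],[0,0,-1],[0,0,-1],[0,0,-1],[0,0,-1]], grip=[0,0,0,0,0])

```text
time: 16.25
eef_pos: [0.6464, -0.0596, 0.124]
tcp_rot: [0.225, 0.974, -0.002, 0.001]
contact_force: [-1.0, -4.7, -1.4]
opening: -0.002
```

```bash
python3 ang.py
```

```text
t 16.25 pos [ 0.6464 -0.0596  0.124 ] r 0.0735 th -27.2 yaw-90 -26.0 F [-1.  -4.7 -1.4] q6 -1.36
red [145. 146.] 71 r 0.0699 ang -103.1
red [133. 221.] 81 r 0.1036 ang -78.0
```

Emit:
send_rows(translation=[[0.009,0.21,0],[0.009,0.21,0],[0.009,0.21,0],[0.002,0.1,0],[0.002,0.1,0]], rotation=[[0,0,-1],[0,0,-1],[0,0,-1],[0,0,-0.5],[0,0,-0.5]], grip=[0,0,0,0,0])

```text
time: 16.92
eef_pos: [0.653, -0.0363, 0.1238]
tcp_rot: [0.053, 0.999, -0.002, -0.0]
contact_force: [-0.2, -5.8, -0.1]
opening: 0.001
```

Emit:
send_rows(translation=[[0.001,0.06,0],[0.001,0.06,0],[0.001,0.06,0]], rotation=[[0,0,-0.3],[0,0,-0.3],[0,0,-0.3]], grip=[0,0,0])

```text
time: 17.3
eef_pos: [0.6534, -0.0309, 0.1238]
tcp_rot: [0.015, 1.0, -0.002, 0.0]
contact_force: [-1.0, -4.5, -1.2]
opening: -0.005
```

```bash
python3 ang.py
```

```text
t 17.3 pos [ 0.6534 -0.0309  0.1238] r 0.0726 th -3.9 yaw-90 -1.7 F [-1.  -4.5 -1.2] q6 -1.74
red [145. 150.] 76 r 0.0709 ang -78.6
red [ 94. 164.] 101 r 0.1039 ang -78.1
```

Emit:
send_rows(translation=[[0,0.04,0],[0,0.04,0],[0,0,0]], rotation=[[0,0,-0.2],[0,0,-0.2],[0,0,0]], grip=[0,0,0])

```text
time: 17.73
eef_pos: [0.6529, -0.0276, 0.1233]
tcp_rot: [-0.003, 1.0, -0.001, -0.001]
contact_force: [-2.4, -6.0, -1.3]
opening: 0.003
```

Run:
```python
from ang import *
red('pics/w6.png')
im=cv2.imread('pics/w6.png')
b=cam('side')['image'][160:225,235:335];b=cv2.resize(b,None,fx=5,fy=5,interpolation=cv2.INTER_CUBIC)
a=cv2.resize(im[60:260,60:310],(500,400));
cv2.imwrite('pics/w6c.png',np.vstack([a,b])[:600] if a.shape[1]==b.shape[1] else a)
```

```text
t 17.73 pos [ 0.6529 -0.0276  0.1233] r 0.0719 th -1.2 yaw-90 0.4 F [-2.4 -6.  -1.3] q6 -1.77
red [145. 152.] 68 r 0.0697 ang -75.7
red [ 90. 159.] 101 r 0.1041 ang -78.2
```

View pics/w6c.png

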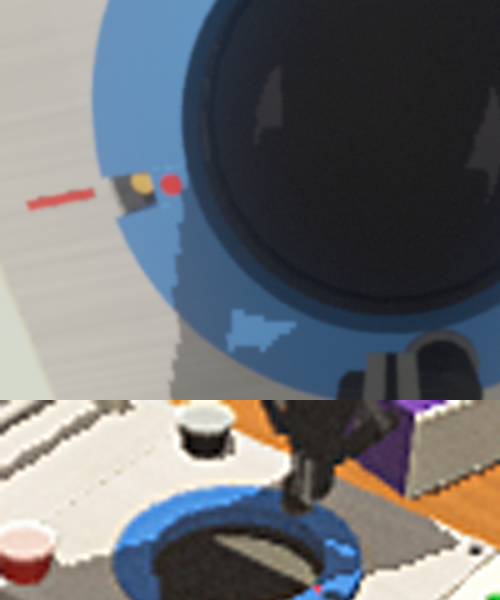

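The pin (brass, crop (143,183)) shows inside the notch, in line with the red line (60,198) and against the notch's upper wall. A small test push will show whether the pin stops the ring.

Emit:
send_rows(translation=[[0,0.03,0],[0,0.02,0],[0,0,0]], rotation=[[0,0,-0.1],[0,0,-0.1],[0,0,0]], grip=[0,0,0])

```text
time: 18.2
eef_pos: [0.6529, -0.0271, 0.1235]
tcp_rot: [-0.012, 1.0, -0.002, -0.001]
contact_force: [-1.6, -7.7, -1.5]
opening: -0.001
```

```bash
python3 ang.py
```

```text
t 18.2 pos [ 0.6529 -0.0271  0.1235] r 0.0719 th -0.9 yaw-90 1.4 F [-1.6 -7.7 -1.5] q6 -1.79
red [146. 150.] 68 r 0.0695 ang -75.7
red [ 91. 156.] 106 r 0.1041 ang -78.2
```

The ring no longer turns (notch still at -75.7°) and the force rises, so the pin has it. Next I'll back off, rise and move over knob_a.

Emit:
send_rows(translation=[[0,-0.08,0],[0,0,-0.8],[0,0,-0.6],[0,0.7,0],[0,0,0.4]], rotation=[[0,0,0],[0,0,0],[0,0,0],[0,0,0],[0,0,0]], grip=[0,0,0,0,0])

```text
time: 18.88
eef_pos: [0.6535, -0.0041, 0.1544]
tcp_rot: [-0.013, 1.0, 0.0, 0.001]
contact_force: [0.1, 0.2, -0.2]
opening: 0.003
```

```bash
cat > hgt.py <<'E'
# knob positions by top/side triangulation + tip view
from ang import *
red('pics/w7.png')
E
python3 hgt.py;python3 - <<'E'
from h import *
im=cv2.imread('pics/w7.png')
a=cv2.resize(im[60:300,60:360],(600,480))
b=cam('side')['image'][165:225,245:320];b=cv2.resize(b,(150,120))
cv2.imwrite('pics/w7c.png',np.vstack([a,cv2.copyMakeBorder(b,0,0,0,450,0)]))
E
```

```text
t 18.88 pos [ 0.6535 -0.0041  0.1544] r 0.0757 th 16.8 yaw-90 1.5 F [ 0.1  0.2 -0.2] q6 -1.76
red [128. 140.] 47 r 0.0701 ang -76.3
red [ 83. 146.] 72 r 0.1033 ang -78.2
```

View pics/w7c.png

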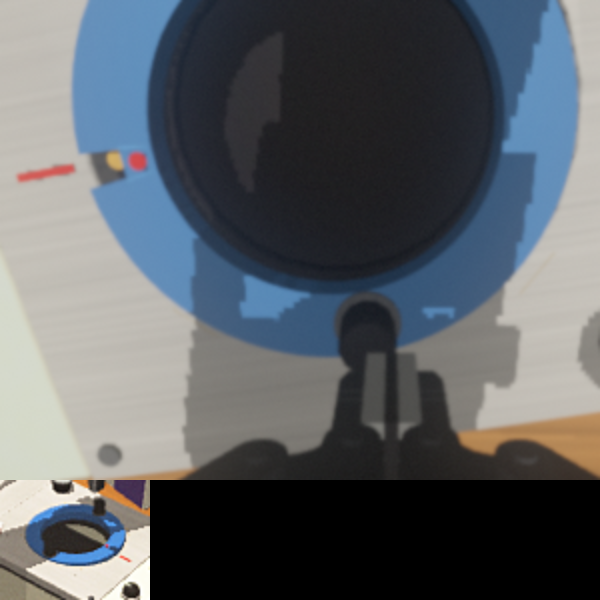

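Run:
```python
from h import *
c=cam('wrist');s=ctrl.get_state();M=R.from_quat(s['tcp_rot']).as_matrix();p=s['eef_pos']
print('observed tip edge',(60+391/2,60+354/2),'half width px ~13; knob top centre',(60+367/2,60+346/2))
for x in(0,.011):
  for z in(0,-.005,-.010,-.015,-.02): print(x,z,proj(c,p+M@np.array([[x,-.008,z],[x,.008,z]]).T .T[0]).round(1) if 0 else proj(c,np.array([p+M@[x,-.008,z],p+M@[x,.008,z]])).round(1).tolist())
th=np.radians(13.7)
for z in(.146,.15,.154): print('knob',z,proj(c,[.5825+.0725*np.cos(th),-.026+.0725*np.sin(th),z]).round(1))
```

```text
observed tip edge (255.5, 237.0) half width px ~13; knob top centre (243.5, 233.0)
0 0 [[243.6, 235.1], [268.4, 235.0]]
0 -0.005 [[243.3, 238.7], [268.8, 238.6]]
0 -0.01 [[242.9, 242.4], [269.2, 242.4]]
0 -0.015 [[242.6, 246.4], [269.6, 246.4]]
0 -0.02 [[242.3, 250.6], [270.0, 250.6]]
0.011 0 [[243.3, 219.3], [268.7, 219.3]]
0.011 -0.005 [[243.0, 222.6], [269.0, 222.5]]
0.011 -0.01 [[242.7, 226.0], [269.4, 225.9]]
0.011 -0.015 [[242.3, 229.6], [269.9, 229.5]]
0.011 -0.02 [[242.0, 233.4], [270.3, 233.3]]
knob 0.146 [[250.9 233.8]]
knob 0.15 [[250.8 236.5]]
knob 0.154 [[250.8 239.3]]
```

Emit:
send_rows(translation=[[0.13,-0.26,0],[0,0,0.2],[0,0,0.1],[0,0,0.05],[0,0,0]], rotation=[[0,0,0],[0,0,0],[0,0,0],[0,0,0],[0,0,0]], grip=[0,0,0,0,0])

```text
time: 19.65
eef_pos: [0.6493, -0.0142, 0.1433]
tcp_rot: [-0.012, 1.0, 0.0, -0.0]
contact_force: [1.0, 0.1, -0.4]
opening: 0.006
```

Emit:
send_rows(translation=[[0,0,0.04],[0,0,0.04],[0,0,0.04],[0,0,0]], rotation=[[0,0,0],[0,0,0],[0,0,0],[0,0,0]], grip=[0,0,0,0])

```text
time: 20.15
eef_pos: [0.6492, -0.0142, 0.1396]
tcp_rot: [-0.012, 1.0, 0.0, -0.0]
contact_force: [0.1, 0.1, 0.3]
opening: 0.001
```

Emit:
send_rows(translation=[[0,0,0.04],[0,0,0.04],[0,0,0.02]], rotation=[[0,0,0],[0,0,0],[0,0,0]], grip=[0,0,0])

```text
time: 20.52
eef_pos: [0.6493, -0.0142, 0.1367]
tcp_rot: [-0.012, 1.0, 0.0, -0.0]
contact_force: [-0.0, 1.2, 0.1]
opening: -0.004
```

Emit:
send_rows(translation=[[0,0,0.04],[0,0,0.03],[0,0,0]], rotation=[[0,0,0],[0,0,0],[0,0,0]], grip=[0,0,0])

```text
time: 20.9
eef_pos: [0.6492, -0.0142, 0.1345]
tcp_rot: [-0.012, 1.0, 0.0, -0.0]
contact_force: [0.8, 0.4, -0.2]
opening: -0.001
```

Emit:
send_rows(translation=[[0,0,0.03],[0,0,0.03],[0,0,0]], rotation=[[0,0,0],[0,0,0],[0,0,0]], grip=[0,0,0])

```text
time: 21.28
eef_pos: [0.6493, -0.0142, 0.1328]
tcp_rot: [-0.012, 1.0, 0.0, -0.0]
contact_force: [0.3, -0.8, 0.9]
opening: -0.0
```

Emit:
send_rows(translation=[[0,0,0.03],[0,0,0.03],[0,0,0]], rotation=[[0,0,0],[0,0,0],[0,0,0]], grip=[0,0,0])

```text
time: 21.65
eef_pos: [0.6492, -0.0142, 0.131]
tcp_rot: [-0.012, 1.0, 0.0, -0.0]
contact_force: [0.3, 0.3, 0.2]
opening: -0.001
```

Emit:
send_rows(translation=[[0,0,0.03],[0,0,0.03],[0,0,0]], rotation=[[0,0,0],[0,0,0],[0,0,0]], grip=[0,0,0])

```text
time: 22.02
eef_pos: [0.6494, -0.0143, 0.1296]
tcp_rot: [-0.012, 1.0, -0.0, 0.0]
contact_force: [-1.4, 1.1, 1.0]
opening: -0.004
```

Emit:
send_rows(translation=[[0,0,0.03],[0,0,0.03],[0,0,0]], rotation=[[0,0,0],[0,0,0],[0,0,0]], grip=[0,0,0])

```text
time: 22.4
eef_pos: [0.6499, -0.0144, 0.1278]
tcp_rot: [-0.012, 1.0, -0.0, 0.001]
contact_force: [0.6, -0.6, 2.0]
opening: 0.002
```

Run:
```python
from ang import *
st();red('pics/w8.png')
im=cv2.imread('pics/w8.png')
a=cv2.resize(im[180:280,190:320],(520,400),interpolation=cv2.INTER_CUBIC)
b=cam('side')['image'][165:215,245:335];b=cv2.resize(b,(360,200),interpolation=cv2.INTER_CUBIC)
cv2.imwrite('pics/w8c.png',np.vstack([a,cv2.copyMakeBorder(b,0,0,0,160,0)]))
```

```text
t 22.4 pos [ 0.6499 -0.0144  0.1278] r 0.0698 th 9.6 yaw-90 1.4 F [ 0.6 -0.6  2. ] q6 -1.77
t 22.4 pos [ 0.6499 -0.0144  0.1278] r 0.0698 th 9.6 yaw-90 1.4 F [ 0.6 -0.6  2. ] q6 -1.77
red [127. 153.] 66 r 0.0702 ang -76.2
red [ 75. 159.] 98 r 0.1041 ang -78.2
```

Emit:
send_rows(translation=[[0,0,0.04],[0,0,0.04],[0,0,0]], rotation=[[0,0,0],[0,0,0],[0,0,0]], grip=[0,0,0])

```text
time: 22.88
eef_pos: [0.6502, -0.0145, 0.1259]
tcp_rot: [-0.012, 1.0, -0.0, 0.001]
contact_force: [2.0, -1.0, 4.8]
opening: -0.0
```

Emit:
send_rows(translation=[[0,0,0.04],[0,0,0.04],[0,0,0]], rotation=[[0,0,0],[0,0,0],[0,0,0]], grip=[0,0,0])

```text
time: 23.25
eef_pos: [0.6509, -0.0148, 0.1245]
tcp_rot: [-0.012, 1.0, -0.001, 0.002]
contact_force: [2.4, -2.1, 6.8]
opening: 0.001
```

Emit:
send_rows(translation=[[0,0,0.05],[0,0,0.05],[0,0,0.05],[0,0,0]], rotation=[[0,0,0],[0,0,0],[0,0,0],[0,0,0]], grip=[0,0,0,0])

```text
time: 23.75
eef_pos: [0.6514, -0.0153, 0.1233]
tcp_rot: [-0.012, 1.0, -0.001, 0.003]
contact_force: [-2.8, -2.6, 16.2]
opening: 0.004
```

Emit:
send_rows(translation=[[0,0,0.05],[0,0,0.05],[0,0,0]], rotation=[[0,0,0],[0,0,0],[0,0,0]], grip=[0,0,0])

```text
time: 24.12
eef_pos: [0.6516, -0.0154, 0.1232]
tcp_rot: [-0.013, 1.0, -0.001, 0.002]
contact_force: [-7.7, -2.1, 25.3]
opening: -0.001
```

Knob_a went down about 5 mm and then stopped hard (25 N), so that side is home. Now knob_b.

Emit:
send_rows(translation=[[0,0,-0.8],[0,0,-0.8],[0.95,-0.17,0],[0.95,-0.17,0],[0.95,-0.17,0]], rotation=[[0,0,0],[0,0,0],[0,0,0],[0,0,0],[0,0,0]], grip=[0,0,0,0,0])

```text
time: 24.75
eef_pos: [0.5615, -0.0311, 0.1611]
tcp_rot: [-0.012, 1.0, 0.001, -0.003]
contact_force: [-0.5, 0.0, -0.5]
opening: 0.001
```

Emit:
send_rows(translation=[[0.95,-0.17,0],[0.96,-0.17,0],[0,0,0.4],[0,0,0]], rotation=[[0,0,0],[0,0,0],[0,0,0],[0,0,0]], grip=[0,0,0,0])

```text
time: 25.25
eef_pos: [0.506, -0.0427, 0.149]
tcp_rot: [-0.012, 1.0, 0.001, -0.002]
contact_force: [-0.2, -0.1, 0.9]
opening: 0.004
```

Run:
```python
from ang import *
st();red('pics/w9.png')
im=cv2.imread('pics/w9.png')
a=cv2.resize(im[140:290,160:340],(480,400),interpolation=cv2.INTER_CUBIC)
b=cam('side')['image'][160:220,235:335];b=cv2.resize(b,(333,200),interpolation=cv2.INTER_CUBIC)
cv2.imwrite('pics/w9c.png',np.vstack([a,cv2.copyMakeBorder(b,0,0,0,147,0)]))
```

```text
t 25.25 pos [ 0.506  -0.0427  0.149 ] r 0.0768 th -167.5 yaw-90 1.4 F [-0.2 -0.1  0.9] q6 -1.88
t 25.25 pos [ 0.506  -0.0427  0.149 ] r 0.0768 th -167.5 yaw-90 1.4 F [-0.2 -0.1  0.9] q6 -1.88
```

View pics/w9c.png

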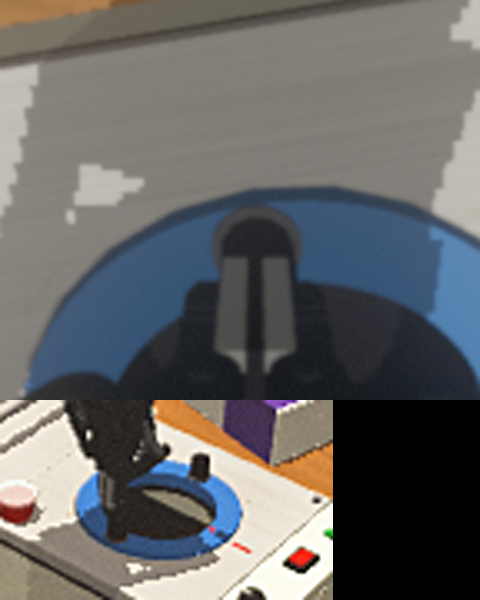

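The tips at (257,257) line up with knob_b's top at (258,232). Pressing now.

Emit:
send_rows(translation=[[0,0,0.15],[0,0,0.15],[0,0,0.1],[0,0,0]], rotation=[[0,0,0],[0,0,0],[0,0,0],[0,0,0]], grip=[0,0,0,0])

```text
time: 25.85
eef_pos: [0.507, -0.0431, 0.1388]
tcp_rot: [-0.012, 1.0, 0.0, -0.0]
contact_force: [0.3, -0.5, 0.6]
opening: -0.002
```

Emit:
send_rows(translation=[[0,0,0.06],[0,0,0.06],[0,0,0.05],[0,0,0]], rotation=[[0,0,0],[0,0,0],[0,0,0],[0,0,0]], grip=[0,0,0,0])

```text
time: 26.35
eef_pos: [0.5071, -0.0432, 0.134]
tcp_rot: [-0.012, 1.0, 0.0, -0.0]
contact_force: [0.1, 0.6, -0.4]
opening: 0.003
```

Emit:
send_rows(translation=[[0,0,0.05],[0,0,0.05],[0,0,0]], rotation=[[0,0,0],[0,0,0],[0,0,0]], grip=[0,0,0])

```text
time: 26.72
eef_pos: [0.5071, -0.0432, 0.1309]
tcp_rot: [-0.012, 1.0, 0.0, -0.0]
contact_force: [0.3, -0.4, -0.8]
opening: -0.001
```

Emit:
send_rows(translation=[[0,0,0.05],[0,0,0.05],[0,0,0]], rotation=[[0,0,0],[0,0,0],[0,0,0]], grip=[0,0,0])

```text
time: 27.1
eef_pos: [0.5072, -0.0433, 0.1283]
tcp_rot: [-0.012, 1.0, -0.0, -0.0]
contact_force: [-0.1, -0.3, 1.3]
opening: -0.0
```

Emit:
send_rows(translation=[[0,0,0.05],[0,0,0.05],[0,0,0.05],[0,0,0]], rotation=[[0,0,0],[0,0,0],[0,0,0],[0,0,0]], grip=[0,0,0,0])

```text
time: 27.6
eef_pos: [0.5071, -0.0432, 0.1231]
tcp_rot: [-0.012, 1.0, 0.0, -0.0]
contact_force: [0.1, 0.6, -0.3]
opening: -0.003
```

Emit:
send_rows(translation=[[0,0,0.05],[0,0,0.05],[0,0,0]], rotation=[[0,0,0],[0,0,0],[0,0,0]], grip=[0,0,0])

```text
time: 27.98
eef_pos: [0.5074, -0.0432, 0.1229]
tcp_rot: [-0.012, 1.0, 0.0, -0.0]
contact_force: [-5.7, 1.0, 11.1]
opening: 0.002
```

Emit:
send_rows(translation=[[0,0,0.05],[0,0,0.05],[0,0,0]], rotation=[[0,0,0],[0,0,0],[0,0,0]], grip=[0,0,0])

```text
time: 28.35
eef_pos: [0.5075, -0.0433, 0.1228]
tcp_rot: [-0.013, 1.0, -0.0, -0.001]
contact_force: [-12.3, 2.7, 24.4]
opening: 0.005
```

Both stops are at nearly the same height (0.1232 and 0.1228). Back to knob_a to check it stayed down.

Emit:
send_rows(translation=[[0,0,-0.8],[0,0,-0.8],[-0.95,0.17,0],[-0.95,0.17,0],[-0.95,0.17,0]], rotation=[[0,0,0],[0,0,0],[0,0,0],[0,0,0],[0,0,0]], grip=[0,0,0,0,0])

```text
time: 28.98
eef_pos: [0.593, -0.0256, 0.1652]
tcp_rot: [-0.012, 1.0, 0.0, -0.0]
contact_force: [0.1, -1.0, -0.2]
opening: 0.001
```

Emit:
send_rows(translation=[[-0.95,0.17,0],[-0.9,0.17,0],[0,0,0.6],[0,0,0.4],[0,0,0.2]], rotation=[[0,0,0],[0,0,0],[0,0,0],[0,0,0],[0,0,0]], grip=[0,0,0,0,0])

```text
time: 29.6
eef_pos: [0.6455, -0.0142, 0.1272]
tcp_rot: [-0.012, 1.0, 0.0, -0.002]
contact_force: [0.4, -0.2, -0.2]
opening: 0.002
```

Emit:
send_rows(translation=[[0,0,0.06],[0,0,0.06],[0,0,0]], rotation=[[0,0,0],[0,0,0],[0,0,0]], grip=[0,0,0])

```text
time: 29.98
eef_pos: [0.6477, -0.0144, 0.1265]
tcp_rot: [-0.012, 1.0, -0.0, 0.0]
contact_force: [-0.1, -0.5, -0.4]
opening: 0.001
```

Emit:
send_rows(translation=[[0,0,0.05],[0,0,0.05],[0,0,0]], rotation=[[0,0,0],[0,0,0],[0,0,0]], grip=[0,0,0])

```text
time: 30.35
eef_pos: [0.6476, -0.0143, 0.1231]
tcp_rot: [-0.012, 1.0, -0.0, 0.0]
contact_force: [0.0, -1.1, -0.2]
opening: -0.0
```

Emit:
send_rows(translation=[[0,0,0.06],[0,0,0.06],[0,0,0]], rotation=[[0,0,0],[0,0,0],[0,0,0]], grip=[0,0,0])

```text
time: 30.72
eef_pos: [0.648, -0.0143, 0.1229]
tcp_rot: [-0.012, 1.0, -0.0, 0.0]
contact_force: [-4.8, 0.6, 10.9]
opening: 0.005
```

Knob_a is still home (contact at 0.1230, same as knob_b). Rising for a final numeric check.

Emit:
send_rows(translation=[[0,0,-1],[0,0,-1],[0,0,-1],[0,0,-1],[0,0,-1]], rotation=[[0,0,0],[0,0,0],[0,0,0],[0,0,0],[0,0,0]], grip=[0,0,0,0,0])

```text
time: 31.35
eef_pos: [0.6474, -0.0142, 0.2702]
tcp_rot: [-0.012, 1.0, 0.0, -0.0]
contact_force: [0.1, 0.9, -0.1]
opening: -0.002
```

Emit:
send_rows(translation=[[-0.8,0,-0.3],[-0.8,0,0],[0,0,0]], rotation=[[0,0,0],[0,0,0],[0,0,0]], grip=[0,0,0])

```text
time: 31.72
eef_pos: [0.6961, -0.0131, 0.2777]
tcp_rot: [-0.012, 1.0, 0.0, -0.0]
contact_force: [0.4, 0.2, -0.8]
opening: 0.003
```

Run:
```python
from ang import *
c=cam('wrist');im=c['image'];h=cv2.cvtColor(im,cv2.COLOR_BGR2HSV);cv2.imwrite('pics/w10.png',im)
C=np.array([.5825,-.026]);f=np.radians(11.6)
E=lambda P:np.array([[np.cos(f),np.sin(f)],[-np.sin(f),np.cos(f)]])@(P[:2]-C)*1000
r=cv2.inRange(h,(0,130,60),(9,255,255))|cv2.inRange(h,(170,130,60),(180,255,255))
n,l,s,ce=cv2.connectedComponentsWithStats(r)
for i in range(1,n):
    if s[i,4]>3 and np.hypot(*E(plane(c,[ce[i]],.122)[0]))<135: print('red px',ce[i].round(1),s[i,4],'local',E(plane(c,[ce[i]],.122)[0]).round(1))
m=cv2.inRange(h,(98,90,30),(122,255,255));yy,xx=np.nonzero(m)
P=plane(c,np.c_[xx,yy],.122);L=np.array([E(p) for p in P]);rr=np.hypot(*L.T);sel=(rr<95)&(rr>55)
pts=np.c_[xx,yy][sel].astype(np.int32);hull=cv2.convexHull(pts).reshape(-1,2)
H=np.array([E(p) for p in plane(c,hull,.122)]).astype(np.float32);(cx,cy),R_=cv2.minEnclosingCircle(H);print('ring circle local',round(cx,1),round(cy,1),round(R_,1))
for nm,q in(('a',[72.5,0]),('b',[-72.5,0])):
    w=C+np.array([[np.cos(f),-np.sin(f)],[np.sin(f),np.cos(f)]])@np.array(q)/1000
    print(nm,'expected px',proj(c,[*w,.146])[0].round(1))
# dark knobs
for nm,q in(('a',[72.5,0]),('b',[-72.5,0])):
    w=C+np.array([[np.cos(f),-np.sin(f)],[np.sin(f),np.cos(f)]])@np.array(q)/1000
    u=proj(c,[*w,.134])[0].astype(int);k=im[max(u[1]-25,0):u[1]+25,max(u[0]-25,0):u[0]+25]
    d=(k.max(2)<60).astype(np.uint8);n,l,s,ce=cv2.connectedComponentsWithStats(d)
    print(nm,[(s[i].tolist(),(ce[i]+[max(u[0]-25,0),max(u[1]-25,0)]).round(1).tolist()) for i in range(1,n) if s[i,4]>60])
```

```text
t 31.73 pos [ 0.6961 -0.0131  0.2777] r 0.1158 th 6.4 yaw-90 1.4 F [ 0.4  0.2 -0.8] q6 -1.76
red px [183.9  84.6] 11 local [  2.2 -68.2]
red px [156.  89.] 5 local [  0.8 -99.1]
red px [146.  91.] 5 local [   0.6 -110.4]
ring circle local 2.4 -2.7 84.3
a expected px [258.5 140.8]
b expected px [230.6 -15.5]
a [([0, 0, 47, 15, 556], [252.0, 120.1]), ([14, 19, 18, 19, 268], [255.6, 141.9])]
b [([15, 0, 20, 8, 120], [230.6, 2.9])]
```

The picture limit is reached, so I'll do a last numeric height check by triangulating the dot and the line, plus knob_a's top.

Run:
```python
from h import *
def reds(c,near,rad):
    h=cv2.cvtColor(c['image'],cv2.COLOR_BGR2HSV);S=h[...,1].astype(float);w=((h[...,0]<10)|(h[...,0]>168))*np.clip(S-90,0,None)
    yy,xx=np.mgrid[:384,:512];w=w*(np.hypot(xx-near[0],yy-near[1])<rad)
    return np.array([(w*xx).sum(),(w*yy).sum()])/w.sum(), w.sum()
f=np.radians(11.6);Rf=np.array([[np.cos(f),-np.sin(f)],[np.sin(f),np.cos(f)]]);C=np.array([.583,-.027])
W=lambda q,z:[*(C+Rf@np.array(q)),z]
cs={n:cam(n) for n in('wrist','side','top')}
for nm,q,rad in(('dot',[.001,-.067],5),('line',[.001,-.105],12)):
    o={}
    for n,c in cs.items():
        u=proj(c,W(q,.122))[0]; p,s=reds(c,u,rad if n!='line' else rad); o[n]=p; print(nm,n,u.round(1),p.round(1),int(s))
    for a,b in(('wrist','side'),('top','side')):
        oa,da=ray(cs[a],[o[a]]);ob,db=ray(cs[b],[o[b]]);A=np.c_[da[0],-db[0]];t=np.linalg.lstsq(A,ob-oa,rcond=None)[0]
        print(nm,a,b,((oa+t[0]*da[0]+ob+t[1]*db[0])/2).round(4),'gap',np.linalg.norm(oa+t[0]*da[0]-ob-t[1]*db[0]).round(4))
# knob tops in side view: dark column extents vs prediction when seated
c=cs['side'];im=c['image']
for nm,q in(('a',[.0725,0]),('b',[-.0725,0])):
    top=proj(c,W(q,.146))[0];base=proj(c,W(q,.122))[0];up=proj(c,W(q,.152))[0]
    x=int(round(top[0]));print(nm,'top',top.round(1),'base',base.round(1),'if +6',up.round(1),'dark rows',[(y,int(im[y,x-1:x+2].max(-1).mean())) for y in range(int(top[1])-12,int(base[1])+8,1)])
```

```text
dot wrist [183.8  84.6] [183.7  85.5] 789
dot side [298.  200.2] [298. 199.] 109
dot top [298.5 167.9] [298.  167.4] 131
dot wrist side [ 0.5984 -0.0914  0.126 ] gap 0.0006
dot top side [ 0.5986 -0.0906  0.1254] gap 0.0004
line wrist [149.9  91.7] [150.6  91. ] 1226
line side [307.5 204.8] [305.5 203. ] 636
line top [309.5 165.4] [304.4 166.2] 324
line wrist side [ 0.6028 -0.1251  0.1281] gap 0.0048
line top side [ 0.6062 -0.1148  0.1188] gap 0.0068
a top [294.  177.6] base [293.5 183.2] if +6 [294.2 176.2] dark rows [(165, 209), (166, 209), (167, 210), (168, 213), (169, 213), (170, 210), (171, 217), (172, 237), (173, 244), (174, 233), (175, 150), (176, 49), (177, 40), (178, 41), (179, 43), (180, 45), (181, 43), (182, 45), (183, 45), (184, 66), (185, 103), (186, 90), (187, 92), (188, 87), (189, 47), (190, 57)]
b top [269.1 196.9] base [268.8 202.7] if +6 [269.2 195.5] dark rows [(184, 211), (185, 115), (186, 85), (187, 93), (188, 73), (189, 47), (190, 44), (191, 44), (192, 42), (193, 45), (194, 41), (195, 46), (196, 46), (197, 44), (198, 45), (199, 42), (200, 43), (201, 43), (202, 40), (203, 54), (204, 78), (205, 116), (206, 162), (207, 245), (208, 239), (209, 234)]
```

Run:
```python
from h import *
def reds(c,near,rad):
    h=cv2.cvtColor(c['image'],cv2.COLOR_BGR2HSV);S=h[...,1].astype(float);w=((h[...,0]<10)|(h[...,0]>168))*np.clip(S-60,0,None)
    yy,xx=np.mgrid[:384,:512]
    for _ in range(4):
        v=w*(np.hypot(xx-near[0],yy-near[1])<rad);near=np.array([(v*xx).sum(),(v*yy).sum()])/v.sum()
    return near
f=np.radians(11.6);Rf=np.array([[np.cos(f),-np.sin(f)],[np.sin(f),np.cos(f)]]);C=np.array([.583,-.027])
W=lambda q,z:[*(C+Rf@np.array(q)),z]
cs={n:cam(n) for n in('wrist','side','top')}
D={'wrist':(5,18),'side':(4,6.5),'top':(4,6.5)}
for i,(nm,q) in enumerate((('dot',[.001,-.067]),('line',[.001,-.105]))):
    o={n:reds(c,proj(c,W(q,.122))[0],D[n][i]) for n,c in cs.items()}
    print(nm,{n:p.round(1).tolist() for n,p in o.items()})
    for a,b in(('wrist','side'),('top','side')):
        oa,da=ray(cs[a],[o[a]]);ob,db=ray(cs[b],[o[b]]);t=np.linalg.lstsq(np.c_[da[0],-db[0]],ob-oa,rcond=None)[0]
        P=(oa+t[0]*da[0]+ob+t[1]*db[0])/2;print(a,b,P.round(4),'local',(Rf.T@(P[:2]-C)).round(4))
# side-view dark knob silhouettes: lowest/highest rows, vs. model silhouettes for seated / +5 mm
c=cs['side'];a=np.linspace(0,2*np.pi,40)
for nm,s in(('a',1),('b',-1)):
    for dz in(0,.005):
        P=[W([s*.0725+.01*np.cos(t),.01*np.sin(t)],z+dz) for t in a for z in(.122,.146)]
        p=proj(c,P);print(nm,dz,'model rows',p[:,1].min().round(1),p[:,1].max().round(1),'cols',p[:,0].min().round(1),p[:,0].max().round(1))
    u=proj(c,W([s*.0725,0],.134))[0].astype(int);k=c['image'][u[1]-16:u[1]+17,u[0]-12:u[0]+13].max(2)
    print('\n'.join(''.join('#' if v<60 else '+' if v<90 else '.' for v in r)+f' {u[1]-16+j}' for j,r in enumerate(k)),'cols from',u[0]-12)
```

```text
dot {'wrist': [183.9, 86.1], 'side': [297.4, 198.8], 'top': [297.7, 167.6]}
wrist side [ 0.5978 -0.0905  0.1267] local [ 0.0017 -0.0651]
top side [ 0.5974 -0.0894  0.1262] local [ 0.0015 -0.064 ]
line {'wrist': [150.7, 91.3], 'side': [307.2, 203.9], 'top': [308.8, 165.5]}
wrist side [ 0.6045 -0.1279  0.125 ] local [ 0.0007 -0.1032]
top side [ 0.6048 -0.1272  0.1243] local [ 0.0013 -0.1025]
a 0 model rows 176.0 184.8 cols 290.7 296.9
a 0.005 model rows 174.8 183.7 cols 290.8 297.0
......................+++ 164
.....................++++ 165
.....................++++ 166
.....................++++ 167
.....................++++ 168
......................+++ 169
.......................++ 170
........................+ 171
......................... 172
......................... 173
......................... 174
......................... 175
............###+......... 176
...........+####+........ 177
...........+#####........ 178
...........######........ 179
...........######........ 180
..........+#####+........ 181
..........+######........ 182
..........+#####+........ 183
...........++++
[... 784 characters left out ...]
......+############### 193
.........+############### 194
..........+############## 195
...........+############# 196
...........############## 197
...........############## 198
...........############## 199
..........+############## 200
..........+######+.###### 201
..........+######+.....## 202
..........+######........ 203
............+++.......... 204
......................... 205
......................... 206
......................... 207
......................... 208
......................... 209
......................... 210
......................... 211
......................... 212
#+....................... 213
###...................... 214
..###.................... 215 cols from 256
```

Both knob silhouettes match the seated model. The dot is within 2 mm of the deck line in height and about 0.6 mm to its side. Handing in.

```bash
python3 -c "
from plant import ticket,ctrl
print(ticket.sign_off(), ctrl.get_state()['time'])"
```

```text
the job is handed in; nothing more can be done
the job is handed in; nothing more can be done
```

The blue bowl ring is turned to the red line and, by my measurements, pressed home on both sides. The job was handed in at about 32 s, with the arm raised clear.

**What I did**
- I pushed knob_a counterclockwise with the shut fingertips, about 118°, until the pin in the notch stopped the ring.
- I then pressed knob_a down to a firm stop, then knob_b, at about 25 N each. That is a little over the 10–20 N you named.
- A second touch on knob_a showed it had stayed down.

**Last checks**
- **Level:** the tool stopped at almost the same height on both knobs, 0.1230 and 0.1228 m.
- **Home:** in the side camera both knob outlines fit a fully seated ring better than one standing 5 mm high. The two differ by only about a pixel.
- **Turn:** the notch's red dot lies 0.2–1 mm to the side of the red line (about 1° or less), which is within the pin's play.

**What failed or disagreed**
- The first two pushes passed over the knob without touching it. The real fingertips sit about 2 cm behind the reported TCP, so I pushed lower.
- The notch dot measured about 2 mm higher than the deck line, which is about the calibration error. I had used all 12 pictures by then, so I could not look at the seated ring itself.
- I did not measure the bystanders at the end. No move went near them, and there were no unexpected contact forces.

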